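Clear the drying box's lid, then crack its sticky seal and hold it ajar

TASK

Two bottles have been left standing on the lid of the drying box (desiccator): pack both of them upright, right down on the floor of the blue tray, into the two places still empty beside the jars, leaving all the jars in the tray and the other things on the bench as they stand. Then lift the lid by its black handle until its sticky seal lets go, without letting it fly wide open, and hold it just ajar, about 3 cm open at the front edge, so that air can seep in slowly. Finish while still holding the lid there: do not let go of it or prop it up.

Things in the scene. Friction and masses are not known exactly. Their poses are not given: they have to be found in the camera images.
- drybox: Drying box, firm on the bench: white foot, clear walls, grey lid, crucibles inside. 240 mm (x) by 260 mm (y); walls 98 mm high; shut lid (246 x 266 x 12 mm) makes a flat top 110 mm above the bench. Origin: centre of the underside. Its -x side is the front, which opens; +x the hinge side; z up. Stands left or right of the robot's centre line, turned up to 0.3 rad
- lid (a joint): Lid angle about its hinge, rad: 0 shut, grows as the front edge rises. Front edge 247 mm from the hinge axis: 0.12 is 30 mm open. The lid, 0.5 kg (3 N at the handle), falls shut by itself. The seal grips over the first 6 mm of lift, taking 15 to 20 N pulled up at the handle, then lets go at once. Let go, the lid may lie on the gasket at up to about 0.05 rad
- lid_handle (a point): Middle of the black handle's bar, fixed on the lid near its front: round, 12 mm diameter, along the drying box's y axis, 94 mm clear between its posts, centre line 34 mm above the lid's top (144 mm above the bench when shut), 209 mm from the hinge axis measured level. Pinch it from above, across the bar
- lid_hinge (a point): Middle of the hinge axis at the back of the drying box, 98 mm above the bench; the axis runs along the box's y axis, and the lid opens by turning the positive way about it
- amber_bottle: Round amber glass bottle with a white cap and white label, at first standing on the lid, its underside 110 mm above the bench. Body 44 mm diameter up to 56 mm, shoulder to 66 mm, cap 32 mm diameter from 68 to 94 mm (its top). Origin: centre of its underside, z up. About 0.13 kg. The cap is good to grip from above
- square_bottle: White plastic bottle of square section, 42 x 42 mm, with a blue label and a red cap, at first standing on the lid, its underside 110 mm above the bench. Body to 56 mm, shoulder to 66 mm, round cap 32 mm diameter from 68 to 94 mm (its top). Origin: centre of its underside, z up, x and y square to its flat sides. About 0.12 kg. Its flat sides must lie roughly along the tray's walls to fit
- tray: Blue open tray for bottles, standing firmly on the bench: outside 110 mm (x) by 160 mm (y), 44 mm high, walls and floor 4 mm, no dividers; inside 102 x 152 mm, six places of 50 mm square in two columns of three. Four places hold jars. Origin: centre of the underside, on the bench. It may be turned up to 0.5 rad either way
- gap0 (a point): Centre, on the tray's floor (4 mm above the bench), of one empty place: 25 mm to -x and 50 mm to +y of the tray's centre in the tray's frame. Either bottle may go in either place
- gap1 (a point): Centre, on the tray's floor (4 mm above the bench), of the other empty place: 25 mm to +x and 50 mm to +y of the tray's centre in the tray's frame
- jar0: Short round jar, 43 mm diameter, 58 mm high with its 41 mm cap, already standing in the tray; not to be disturbed. Origin: centre of its underside
- jar1: Short round jar, 43 mm diameter, 58 mm high with its 41 mm cap, already standing in the tray; not to be disturbed. Origin: centre of its underside
- jar2: Short round jar, 43 mm diameter, 58 mm high with its 41 mm cap, already standing in the tray; not to be disturbed. Origin: centre of its underside
- jar3: Short round jar, 43 mm diameter, 58 mm high with its 41 mm cap, already standing in the tray; not to be disturbed. Origin: centre of its underside
- beaker: Glass beaker, 68 mm across, 85 mm high, standing on the bench beyond the work; not to be disturbed. Origin: centre of its underside
- timer: White laboratory timer, 62 x 70 x 18 mm, lying on the bench beyond the work; not to be disturbed. Origin: centre of its underside
- tongs: Steel crucible tongs, 180 mm long, lying on the bench beyond the work; not to be disturbed. Origin: at the pivot, on the bench
Not all that is in view belongs to the job. Leave any brown, green or turquoise look-alike of the square_bottle alone.

How it is judged:
By the outcome, as a careful person would: the job done as asked, in the order asked, and still so for the second after the job is handed in, while the arm keeps its last pose, push and grip.
It also fails if it takes over 67 s, if anything falls off the work surface, if the arm or the gripper's body presses on something with over 40 N, if the wrist force passes 120 N, or if a joint passes its speed limit or range.

ROBOT

A 6-joint arm with a two-finger parallel gripper is mounted at the origin on the work surface. World frame = base frame: x ahead of the robot, y to its left, z up, the work surface at z = 0. Lengths are in m, angles in degrees, forces in N, time in s.
With the tool pointing down it reaches from about 0.25 to 0.725 m from the base axis. Payload 9.7 kg.
Tool frame: the origin (TCP) lies between the finger pads; the fingertips stand 22 mm ahead of it and the grasp point (between the pads) lies 3 mm ahead of it; z points along the fingers, y is the line along which they close (so a half turn about z gives the same grasp; the last joint's range is limited). The gripper opens to 85 mm and grips with 20 to 120 N. Pads are 22 mm wide; open, the fingers measure 114 mm over their backs; the gripper's body (76 mm by 85 mm) begins 54 mm behind the grasp point. The pads swing forward as they close: fully open they stand 13 mm farther back than shut.
Start: joints at [-67.666, 4.979, 10.078, 95.1, 0, 90], TCP at [0.209, -0.509, 0.253] pointing down, gripper open.
Joint ranges: [-179.16, 179.16], [-48.56, 103.87], [-65.8, 70.77], [-126.05, 130.52], [-82.76, 87.17], [-180, 180]. Speed limits (degrees/s): [127.2, 127.2, 147.25, 180, 180, 180].

INTERFACE

Orientations are given as [roll, pitch, yaw] about the fixed x, y, z axes, in that order (R = Rz(yaw) Ry(pitch) Rx(roll)).
In Python, from workcell import bot, viewer, finder gives the robot as it stands.
- The arm moves only by the tool move_arm, never from a script. Its arguments are lists of equal length, an entry for each row: "offset": the shift along the tool's x, y, z in cm, a list of three; "twist": the turn, a rotation vector about the tool's x, y, z in rad, a list of three; "grip": the opening, from 0 (shut) to 1 (fully open). In form: {"offset": [[x, y, z], ...], "twist": [[ax, ay, az], ...], "grip": [grip, ...]}. A call has 1 to 5 rows; each row shifts and turns the commanded pose from where the row before left it, along the tool's axes as they then stand; what a row does not reach is not made up. A row lasts 1/10 s, in which the tool goes at most 50 mm and 8.59 degrees, less where a joint would pass 70% of its speed; a pose out of reach is approached as far as the arm can. A call is refused whole if a number of a shift passes 5 or a number of a turn 0.15, either way. A call with a gripper value outside its range is refused whole. The fingers move at their own pace and stop on an object; "force" is the grip in N (left out, the last holds). Time passes only in rows, so rows that do not move let the fingers close. It gives the time, the measured TCP pose, the force, the opening and the grip force at its end, in the units of the state.
- bot.get_obs(): the state, without advancing time (a new reading comes with each control period).
- viewer.camera(name): name is "scene" or "top" or "wrist"; returns a dict with "color" (400x640x3 uint8, red, green, blue), "depth" (400x640 float32, m along the optical axis (not along the pixel's ray), 0 where there is no reading), "vfov" (degrees; the focal length in pixels is half the picture's height over the tangent of half this angle, whatever the lens; pixels are square), "cx", "cy" (the principal point, pixels), "position" and "attitude" of the camera in the world; the wrist camera has in their place "tool_from_camera" (4x4, takes a point from camera to tool coordinates, whose origin is the TCP and whose axes are the flange's). Camera axes: x right, y down, z forward; pixel columns grow to the right and rows downward; lengths in m; the calibration is good to about 2 mm. A picture is of the moment at which its call begins: read the wrist's pose just before it.
- bot.job_done(): hands the job in; it is judged then, once.
Trained networks look in a picture, given as the dict that the camera call returned (one of the last four; its "shot" number tells which), for a name from the list of things; names that differ only in an ending like _2 or _b are one class to them, and where a whole thing is asked for, a point or a joint stands for the part that bears it (a point fixed in the world has none). Each returns a list of dicts, best first, with "p" (0 to 1); they miss things now and then, are a little off and sometimes report something else, mostly with a low value. They report only what shows in the picture. A call takes as long as a camera call. They do not tell look-alikes from the thing itself.
- finder.boxes_of(picture, thing): "position" ([column, row] in pixels, amid what is visible of it).
- finder.pinpoint(picture, thing): "position" ([column, row] in pixels: a listed point, or the origin of a listed thing).
The state is a dict: "time": time; "q": joint angles; "qd": joint speeds; "joint_efforts": joint torques, N m; "ee_pos": TCP position; "tcp_rot": TCP orientation; "wrist_force": force on the tool from outside, world axes, zero at the start; "torque": the same for the moment, N m; "opening": finger opening in m; "grasp_force": force on a finger pad.
Only numpy, scipy, OpenCV 4.12 (cv2) and the standard library are available. Lean on these libraries where they do the work, as an engineer would, in place of code of your own. Each camera call takes 0.05 s, during which the arm holds its last target. There are 200 camera calls.

## Working session

There is one attempt and no reset: what is moved stays moved. The work goes in short steps, Python scripts to look and compute and a tool call to move; the robot and the scene stay as the last step left them, time stands still between calls to the robot, and variables do not carry over. Pictures are saved under pics/ and viewed, at most 10 in all, crops included, and the job is handed in when it is done.

Besides the shell and the picture viewer there is one more tool, called in YAML: its name, and indented under it one key for each argument. move_arm: Moves the arm, as the interface text tells. Its arguments: {"type":"object","properties":{"offset":{"type":"array","items":{"type":"array","items":{"type":"number"}}},"twist":{"type":"array","items":{"type":"array","items":{"type":"number"}}},"grip":{"type":"array","items":{"type":"number"}},"force":{"type":"number"}},"required":["offset","twist","grip"]}

```bash
ls; mkdir -p pics; cat > h.py <<'E'
import numpy as np, cv2
from scipy.spatial.transform import Rotation as R
from workcell import bot, viewer, finder
def att(c):
    a=np.array(c["attitude"],float)
    if a.shape==(3,3): return a
    if a.size==4: return R.from_quat(a).as_matrix()
    return R.from_euler('xyz',a,degrees=True).as_matrix()
def f(c): return 200/np.tan(np.radians(c["vfov"]/2))
def pose():
    o=bot.get_obs(); T=np.eye(4); r=np.array(o["tcp_rot"],float)
    T[:3,:3]=r if r.shape==(3,3) else R.from_euler('xyz',r,degrees=True).as_matrix()
    T[:3,3]=o["ee_pos"]; return T
def camT(c,T=None):
    if "tool_from_camera" in c: return T@np.array(c["tool_from_camera"])
    M=np.eye(4); M[:3,:3]=att(c); M[:3,3]=c["position"]; return M
def ray(c,M,px):
    d=M[:3,:3]@np.array([(px[0]-c["cx"])/f(c),(px[1]-c["cy"])/f(c),1]); return M[:3,3],d
def at_z(c,M,px,z):
    o,d=ray(c,M,px); return o+d*(z-o[2])/d[2]
def cloud(c,M):
    v,u=np.mgrid[:400,:640]; z=c["depth"]
    P=np.stack([(u-c["cx"])/f(c)*z,(v-c["cy"])/f(c)*z,z],-1)
    return P@M[:3,:3].T+M[:3,3]
E
python3 - <<'E'
from h import *
print(bot.get_obs())
for n in ["top","scene"]:
    c=viewer.camera(n); print(n,c["vfov"],c["cx"],c["cy"],c["position"],c["attitude"])
    cv2.imwrite(f"pics/{n}0.png",c["color"][:,:,::-1])
    M=camT(c)
    Z={"amber_bottle":.11,"square_bottle":.11,"lid_handle":.144,"lid_hinge":.098,"gap0":.004,"gap1":.004,"tray":0,"drybox":0,"jar0":.004}
    for t,z in Z.items():
        for r in finder.pinpoint(c,t)[:4]: print(t,round(r["p"],2),np.round(r["position"]),np.round(at_z(c,M,r["position"],z),3))
E
```

```text
pics
{'time': 0.0, 'q': array([-6.76665544e+01,  5.00994874e+00,  1.00305947e+01,  9.50991428e+01,
       -1.01790008e-03,  8.99982263e+01]), 'qd': array([-0.0567437 ,  0.00167116, -0.06695399, -0.01176621, -0.03200103,
        0.10472935]), 'joint_efforts': array([-3.94074877e-04, -5.20390606e+01,  4.64804149e+01,  1.61366706e-02,
        7.31939599e-05, -2.47799989e-05]), 'ee_pos': array([ 0.20890959, -0.50854077,  0.25255953]), 'tcp_rot': array([-1.79921503e+02,  1.01546912e-03,  2.23352207e+01]), 'wrist_force': array([-0.31436514, -0.2846714 , -0.99524489]), 'torque': array([-0.01028068,  0.0320396 , -0.00432689]), 'grasp_force': 0.0, 'opening': 0.08563638887176041}
top 50.58154385097104 322.0078782079928 195.36441197332655 [0.48077733 0.00177817 0.98311416] [-172.25391352   -0.33740616  -90.03062747]
amber_bottle 0.76 [189. 229.] [0.529 0.269 0.11 ]
square_bottle 0.78 [331. 290.] [ 0.408 -0.022  0.11 ]
square_bottle 0.75 [289. 159.] [0.676 0.066 0.11 ]
square_bottle 0.64 [320. 227.] [0.534 0.001 0.11 ]
square_bottle 0.58 [254. 233.] [0.522 0.136 0.11 ]
lid_handle 0.64 [207. 287.
[... 848 characters left out ...]
_bottle 0.18 [321. 167.] [ 0.554 -0.095  0.11 ]
square_bottle 0.75 [408. 223.] [0.516 0.149 0.11 ]
square_bottle 0.69 [353. 218.] [0.597 0.066 0.11 ]
square_bottle 0.69 [316. 274.] [0.744 0.126 0.11 ]
lid_handle 0.83 [470. 209.] [0.415 0.22  0.144]
lid_hinge 0.64 [386. 269.] [0.626 0.197 0.098]
gap0 0.94 [336. 172.] [ 0.464 -0.142  0.004]
gap0 0.58 [326. 182.] [ 0.509 -0.129  0.004]
gap1 0.94 [336. 172.] [ 0.464 -0.142  0.004]
gap1 0.58 [326. 182.] [ 0.509 -0.129  0.004]
tray 0.64 [318. 173.] [ 0.502 -0.173 -0.   ]
jar0 0.88 [319. 168.] [ 0.489 -0.183  0.004]
jar0 0.68 [302. 162.] [ 0.511 -0.228  0.004]
jar0 0.68 [307. 176.] [ 0.532 -0.179  0.004]
jar0 0.61 [291. 166.] [ 0.544 -0.235  0.004]
```

View pics/top0.png

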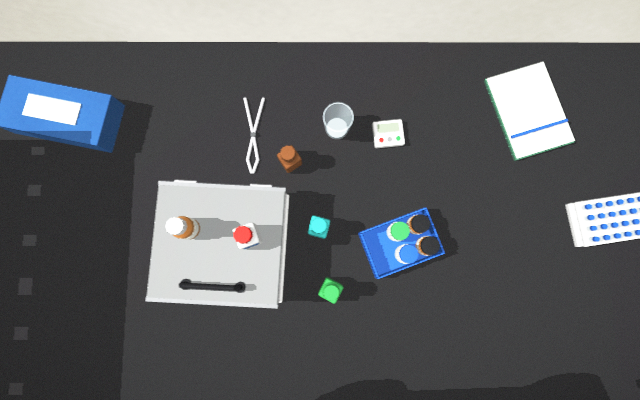

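```bash
python3 - <<'E'
import cv2
a=cv2.imread("pics/top0.png")[130:330,160:460]; cv2.imwrite("pics/c1.png",cv2.resize(a,None,fx=2.6,fy=2.6,interpolation=cv2.INTER_CUBIC))
E
```

```text
(no output)
```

View pics/c1.png

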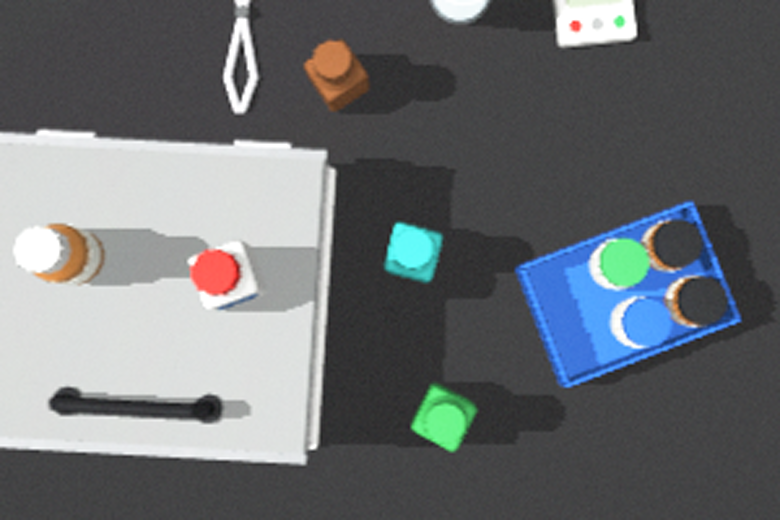

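The red-capped white bottle at (243,235) on the lid is the square_bottle. The brown (289,158), turquoise (319,226) and green (331,290) ones on the bench are look-alikes. The amber bottle is at (180,227), and the tray's empty places are at about (375,242) and (385,260).

```bash
python3 - <<'E'
from h import *
for n in ["top","scene"]:
    c=viewer.camera(n); M=camT(c); P=cloud(c,M); C=c["color"].astype(int); ok=c["depth"]>0
    hsv=cv2.cvtColor(c["color"],cv2.COLOR_RGB2HSV)
    X,Y,Z=P[...,0],P[...,1],P[...,2]
    def st(name,m):
        p=P[m&ok]; 
        if len(p)<4: print(name,len(p)); return p
        (cc,r)=cv2.minEnclosingCircle(p[:,:2].astype(np.float32)); print(n,name,len(p),'med',np.median(p,0).round(4),'circ',np.round(cc,4),round(r,4)); return p
    top=(Z>.198)&(Z<.212)&(X>.35)&(X<.65)
    st('redtop',top&(Y>.08)&(Y<.18)); st('ambertop',top&(Y>.2)&(Y<.34))
    m=(Z>.141)&(Z<.160)&(X<.46)&(Y>.1)&(Y<.35)&(X>.35)
    p=st('handle',m); print(cv2.minAreaRect(p[:,:2].astype(np.float32)))
    lid=(abs(Z-.11)<.006)&(X>.3)&(X<.7)&(Y>0)&(Y<.4)
    p=P[lid&ok]; print('lid',cv2.minAreaRect(p[:,:2].astype(np.float32)),np.median(p[:,2]))
    blue=(hsv[...,0]>100)&(hsv[...,0]<125)&(hsv[...,1]>150)&(Y<-.05)&(Y>-.32)&(X>.4)&(X<.62)
    p=P[blue&ok&(Z>.036)&(Z<.05)]; print('rim',len(p),cv2.minAreaRect(p[:,:2].astype(np.float32)))
    for a in [(.13,.155),]:
        q=ok&(Z>.125)&(Z<.18)&(Y>.06)&(Y<.17)&(X>.46)&(X<.58)
        p=P[q]; print('sqbody',len(p),cv2.minAreaRect(p[:,:2].astype(np.float32)))
    # caps on jars
    q=ok&(Z>.052)&(Z<.072)&(Y<-.1)&(Y>-.32)&(X>.4)&(X<.62)
    k,l,s,_=cv2.connectedComponentsWithStats(q.astype(np.uint8))
    for i in range(1,k):
        if s[i,4]>30: print('jar',s[i,4],P[l==i].mean(0).round(3))
E
```

```text
top redtop 247 med [0.5152 0.1435 0.203 ] circ [0.5145 0.1435] 0.0168
top ambertop 242 med [0.5318 0.2673 0.2029] circ [0.5309 0.268 ] 0.0162
top handle 355 med [0.4159 0.2145 0.1478] circ [0.4163 0.2154] 0.0571
((0.41611209511756897, 0.2154010832309723), (0.11404301226139069, 0.01202122401446104), 86.74637603759766)
lid ((0.5014891028404236, 0.21190744638442993), (0.26631277799606323, 0.24768202006816864), 86.8429946899414) 0.1090356851056341
rim 463 ((0.5037156939506531, -0.1809767186641693), (0.10952821373939514, 0.15987446904182434), 20.424104690551758)
sqbody 273 ((0.5145071148872375, 0.1432785838842392), (0.04254117235541344, 0.042072076350450516), 21.541290283203125)
jar 283 [ 0.545 -0.219  0.061]
jar 276 [ 0.529 -0.173  0.061]
jar 288 [ 0.497 -0.238  0.061]
jar 287 [ 0.479 -0.191  0.061]
scene redtop 178 med [0.5186 0.1463 0.2036] circ [0.517  0.1464] 0.0169
scene ambertop 234 med [0.5345 0.2713 0.2035] circ [0.5325 0.2699] 0.0172
scene handle 308 med [0.4202 0.2222 0.1478] circ [0.4161 0.2187] 0.0579
((0.4178503155708313, 0.21864739060401917), (0.11557496339082718, 0.014250933192670345), 87.70578002929688)
lid ((0.503619372844696, 0.21349692344665527), (0.2668081223964691, 0.25315597653388977), 86.77014923095703) 0.10995391302032964
rim 372 ((0.5057767629623413, -0.17899546027183533), (0.11303827911615372, 0.16205711662769318), 21.126977920532227)
sqbody 503 ((0.5176798105239868, 0.14637306332588196), (0.04225054010748863, 0.04207534343004227), 18.96988296508789)
jar 514 [ 0.528 -0.205  0.061]
jar 168 [ 0.483 -0.187  0.061]
```

move_arm:
  offset:
    - [3.4,-3.4,0]
    - [3.4,-3.4,-1]
    - [3.4,-3.4,-1]
    - [3.4,-3.4,-1]
    - [3.4,-3.4,-1]
  twist:
    - [0,0,0.03]
    - [0,0,0]
    - [0,0,0]
    - [0,0,0]
    - [0,0,0]
  grip: [1,1,1,1,1]

```text
time: 1.6
ee_pos: [0.3072, -0.2874, 0.2938]
tcp_rot: [180.0, -0.0, 20.6]
wrist_force: [1.1, -1.0, 0.7]
opening: 0.0854
grasp_force: 0.0
```

move_arm:
  offset:
    - [3.4,-3.4,-1]
    - [3.4,-3.4,0]
    - [3.4,-3.4,0]
    - [3.4,-3.4,0]
    - [3.4,-3.4,0]
  twist:
    - [0,0,0]
    - [0,0,0]
    - [0,0,0]
    - [0,0,0]
    - [0,0,0]
  grip: [1,1,1,1,1]

```text
time: 2.1
ee_pos: [0.4065, -0.0682, 0.3036]
tcp_rot: [180.0, -0.1, 20.6]
wrist_force: [2.3, -0.9, 0.4]
opening: 0.0857
grasp_force: 0.0
```

```bash
cat >> h.py <<'E'
def togo(x,y,z=None,yaw=None):
    T=pose(); z=T[2,3] if z is None else z
    d=T[:3,:3].T@(np.array([x,y,z])-T[:3,3])*100
    print('pos',T[:3,3].round(4),'rpy',R.from_matrix(T[:3,:3]).as_euler('xyz',degrees=True).round(2),'togo tool cm',d.round(2))
    if yaw is not None:
        print('twist',R.from_matrix(T[:3,:3].T@R.from_euler('xyz',[180,0,yaw],degrees=True).as_matrix()).as_rotvec().round(3))
E
python3 - <<'E'
from h import *
togo(.516,.145,.31,20.5); print(bot.get_obs()["time"],bot.get_obs()["q"].round(1))
E
```

```text
pos [ 0.4065 -0.0682  0.3036] rpy [ 1.7997e+02 -5.0000e-02  2.0610e+01] togo tool cm [ 17.75 -16.1   -0.63]
twist [ 0.001 -0.001  0.002]
2.1 [ -9.5 -12.2  -0.6 101.6  -0.  149.9]
```

move_arm:
  offset:
    - [3.5,-3.2,-0.3]
    - [3.5,-3.2,-0.3]
    - [3.5,-3.2,0]
    - [3.5,-3.2,0]
    - [3.5,-3.2,0]
  twist:
    - [0,0,0]
    - [0,0,0]
    - [0,0,0]
    - [0,0,0]
    - [0,0,0]
  grip: [1,1,1,1,1]

```text
time: 2.6
ee_pos: [0.5142, 0.1433, 0.3094]
tcp_rot: [180.0, -0.0, 20.6]
wrist_force: [0.1, -0.5, 0.6]
opening: 0.0852
grasp_force: 0.0
```

move_arm:
  offset:
    - [0,0,0]
    - [0,0,0]
  twist:
    - [0,0,0]
    - [0,0,0]
  grip: [1,1]

```text
time: 2.8
ee_pos: [0.5137, 0.1419, 0.3086]
tcp_rot: [180.0, 0.1, 20.7]
wrist_force: [-0.4, -0.9, 0.1]
opening: 0.0852
grasp_force: 0.0
```

```bash
cat >> h.py <<'E'
def wrist(save=None):
    T=pose(); c=viewer.camera("wrist"); M=camT(c,T)
    if save: cv2.imwrite(f"pics/{save}.png",c["color"][:,:,::-1])
    return c,M,cloud(c,M)
def circ(P,c,box,zr,name):
    X,Y,Z=P[...,0],P[...,1],P[...,2]
    m=(c["depth"]>0)&(X>box[0])&(X<box[1])&(Y>box[2])&(Y<box[3])&(Z>zr[0])&(Z<zr[1])
    p=P[m].astype(np.float32)
    if len(p)<10: print(name,len(p)); return
    cc,r=cv2.minEnclosingCircle(p[:,:2]); print(name,len(p),'z',np.median(p[:,2]).round(4),'circ',np.round(cc,4),round(r,4),'rect',cv2.minAreaRect(p[:,:2]))
E
python3 - <<'E'
from h import *
togo(.516,.145,.31,20.5)
c,M,P=wrist("w1")
circ(P,c,(.47,.56,.1,.19),(.198,.212),'red'); circ(P,c,(.47,.56,.1,.19),(.16,.185),'sqshoulder');circ(P,c,(.47,.58,.2,.33),(.198,.212),'amber')
circ(P,c,(.35,.46,.1,.33),(.14,.16),'handle')
E
```

```text
pos [0.5137 0.1419 0.3086] rpy [1.800e+02 9.000e-02 2.073e+01] togo tool cm [ 0.32 -0.21 -0.14]
twist [0.    0.002 0.004]Traceback (most recent call last):
  File "<stdin>", line 4, in <module>
  File "h.py", line 40, in circ
    cc,r=cv2.minEnclosingCircle(p[:,:2]); print(name,len(p),'z',np.median(p[:,2]).round(4),'circ',np.round(cc,4),round(r,4),'rect',cv2.minAreaRect(p[:,:2]))
         ~~~~~~~~~~~~~~~~~~~~~~^^^^^^^^^
cv2.error: OpenCV(4.12.0) /io/opencv/modules/imgproc/src/shapedescr.cpp:201: error: (-215:Assertion failed) count >= 0 && (depth == CV_32F || depth == CV_32S) in function 'minEnclosingCircle'
```

```bash
sed -i 's/minEnclosingCircle(p\[:,:2\])/minEnclosingCircle(p[:,:2].copy())/; s/minAreaRect(p\[:,:2\])/minAreaRect(p[:,:2].copy())/' h.py
python3 - <<'E'
from h import *
c,M,P=wrist("w1")
circ(P,c,(.47,.56,.1,.19),(.198,.212),'red'); circ(P,c,(.47,.56,.1,.19),(.13,.185),'sqbody');circ(P,c,(.47,.58,.2,.33),(.198,.212),'amber')
circ(P,c,(.35,.46,.1,.33),(.14,.16),'handle')
E
```

```text
red 1170 z 0.2033 circ [0.5151 0.1444] 0.0166 rect ((0.5150495767593384, 0.14454761147499084), (0.03188250958919525, 0.03188179433345795), 3.398360252380371)
sqbody 984 z 0.1649 circ [0.5151 0.1444] 0.0279 rect ((0.5154687166213989, 0.14485014975070953), (0.041659291833639145, 0.04178263247013092), 20.393220901489258)
amber 1480 z 0.2034 circ [0.5314 0.2691] 0.0171 rect ((0.531215488910675, 0.26916933059692383), (0.03162509948015213, 0.0328599289059639), 20.186656951904297)
handle 1083 z 0.1479 circ [0.4171 0.2176] 0.0583 rect ((0.416845440864563, 0.21757856011390686), (0.1163911372423172, 0.012221521697938442), 86.72361755371094)
```

View pics/w1.png

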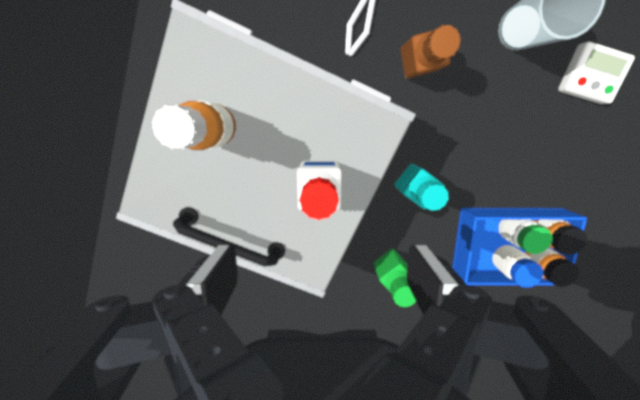

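The wrist view shows the red cap at (319,198), the amber cap at (176,126), and the tray's empty end at about (480,250). These agree with the top camera's measurements.

move_arm:
  offset:
    - [0.23,-0.2,3]
    - [0,0,3]
    - [0,0,3]
    - [0,0,2.1]
    - [0,0,0]
  twist:
    - [0,0,0]
    - [0,0,0]
    - [0,0,0]
    - [0,0,0]
    - [0,0,0]
  grip: [1,1,1,1,1]

```text
time: 3.4
ee_pos: [0.5137, 0.1422, 0.1961]
tcp_rot: [-180.0, 0.2, 20.5]
wrist_force: [-0.7, 0.1, -0.4]
opening: 0.0856
grasp_force: 0.0
```

move_arm:
  offset:
    - [0,0,0]
    - [0,0,0]
    - [0,0,0]
    - [0,0,0]
    - [0,0,0]
  twist:
    - [0,0,0]
    - [0,0,0]
    - [0,0,0]
    - [0,0,0]
    - [0,0,0]
  grip: [0.3,0.2,0.2,0.2,0.2]
  force: 35

```text
time: 3.9
ee_pos: [0.5155, 0.144, 0.1995]
tcp_rot: [180.0, -0.1, 20.6]
wrist_force: [-0.6, -0.3, 6.3]
opening: 0.0311
grasp_force: 34.3
```

move_arm:
  offset:
    - [0,0,0]
    - [0,0,-2]
    - [0,0,-3]
    - [0,0,-3]
    - [0,0,-2]
  twist:
    - [0,0,0]
    - [0,0,0]
    - [0,0,0]
    - [0,0,0]
    - [0,0,0]
  grip: [0.2,0.2,0.2,0.2,0.2]

```text
time: 4.4
ee_pos: [0.5152, 0.1439, 0.3003]
tcp_rot: [180.0, -0.1, 20.6]
wrist_force: [0.4, -0.5, -1.2]
opening: 0.0308
grasp_force: 35.1
```

```bash
python3 - <<'E'
from h import *
togo(.464,-.142,None,20.6); togo(.5105,-.124); o=bot.get_obs(); print(o["opening"],o["grasp_force"],o["wrist_force"])
c,M,P=wrist("w2")
X,Y,Z=P[...,0],P[...,1],P[...,2]
hsv=cv2.cvtColor(c["color"],cv2.COLOR_RGB2HSV)
b=(hsv[...,0]>100)&(hsv[...,0]<125)&(hsv[...,1]>150)&(Y<-.05)&(X>.4)&(X<.62)&(Z>.036)&(Z<.05)
p=P[b].astype(np.float32)[:,:2].copy(); print(len(p),cv2.minAreaRect(p))
E
```

```text
pos [0.5152 0.1439 0.3003] rpy [ 1.7999e+02 -8.0000e-02  2.0620e+01] togo tool cm [-1.486e+01  2.496e+01 -2.000e-02]
twist [ 0.    -0.001  0.   ]
pos [0.5152 0.1439 0.3003] rpy [ 1.7999e+02 -8.0000e-02  2.0620e+01] togo tool cm [-9.880e+00  2.491e+01 -1.000e-02]
0.030847582374587724 35.13439357280731 [ 0.43269001 -0.4976606  -1.20222974]
1191 ((0.5035907030105591, -0.18009504675865173), (0.11101934313774109, 0.1617666482925415), 20.47142791748047)
```

move_arm:
  offset:
    - [-1.6,4.2,0]
    - [-1.7,4.2,0]
    - [-1.7,4.2,0]
    - [-1.7,4.2,0]
    - [-1.7,4.1,0.5]
  twist:
    - [0,0,0]
    - [0,0,0]
    - [0,0,0]
    - [0,0,0]
    - [0,0,0]
  grip: [0.2,0.2,0.2,0.2,0.2]

```text
time: 4.95
ee_pos: [0.5098, -0.0831, 0.2929]
tcp_rot: [180.0, -0.0, 20.6]
wrist_force: [0.8, -0.6, -2.4]
opening: 0.0308
grasp_force: 35.3
```

move_arm:
  offset:
    - [-1.6,4.1,1.5]
    - [0,0,3]
    - [0,0,3]
    - [0,0,2]
    - [0,0,0]
  twist:
    - [0,0,0]
    - [0,0,0]
    - [0,0,0]
    - [0,0,0]
    - [0,0,0]
  grip: [0.2,0.2,0.2,0.2,0.2]

```text
time: 5.45
ee_pos: [0.508, -0.1252, 0.1945]
tcp_rot: [-179.8, 0.3, 20.6]
wrist_force: [0.2, -0.1, -1.4]
opening: 0.0313
grasp_force: 35.4
```

```bash
cat >> h.py <<'E'
def tray(c,P):
    X,Y,Z=P[...,0],P[...,1],P[...,2]
    hsv=cv2.cvtColor(c["color"],cv2.COLOR_RGB2HSV)
    b=(hsv[...,0]>100)&(hsv[...,0]<125)&(hsv[...,1]>150)&(Y<-.05)&(X>.4)&(X<.62)&(Z>.036)&(Z<.05)
    p=P[b].astype(np.float32)[:,:2].copy(); print('tray',len(p),cv2.minAreaRect(p))
E
python3 - <<'E'
from h import *
togo(.5095,-.1244,None,20.5)
c,M,P=wrist("w3"); tray(c,P)
circ(P,c,(.46,.56,-.18,-.07),(.08,.165),'bottle')
E
```

```text
pos [ 0.508  -0.1252  0.1945] rpy [-179.81    0.27   20.6 ] togo tool cm [ 0.17 -0.02 -0.  ]
twist [-0.003  0.005  0.002]
tray 1455 ((0.5045484900474548, -0.18076825141906738), (0.10939919203519821, 0.16033928096294403), 20.347057342529297)
bottle 2521 z 0.1577 circ [ 0.5174 -0.1212] 0.0221 rect ((0.5192319750785828, -0.12074583768844604), (0.018508678302168846, 0.04202558100223541), 21.12836265563965)
```

View pics/w3.png

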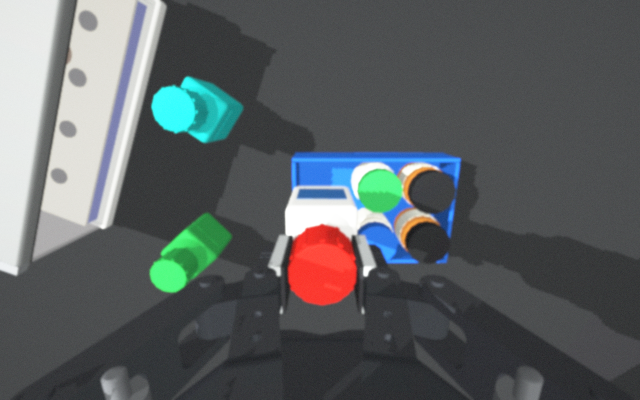

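The square bottle hangs square to the tray, with its red cap at (322,265), over the far empty place. I lower it now.

move_arm:
  offset:
    - [0.2,0,1.5]
    - [0,0,2]
    - [0,0,2]
    - [0,0,0]
    - [0,0,0]
  twist:
    - [0,0,0]
    - [0,0,0]
    - [0,0,0]
    - [0,0,0]
    - [0,0,0]
  grip: [0.2,0.2,0.2,0.2,0.2]

```text
time: 6.0
ee_pos: [0.5116, -0.1246, 0.1439]
tcp_rot: [180.0, -0.0, 20.6]
wrist_force: [0.3, -0.3, -0.6]
opening: 0.0309
grasp_force: 35.4
```

```bash
python3 - <<'E'
from h import *
togo(.5105,-.125,.0935,20.5)
c,M,P=wrist("w4"); tray(c,P)
E
```

```text
pos [ 0.5116 -0.1246  0.1439] rpy [ 1.7999e+02 -2.0000e-02  2.0630e+01] togo tool cm [-0.12 -0.    5.04]
twist [ 0.    -0.     0.002]
tray 1856 ((0.5044158101081848, -0.18046489357948303), (0.10976376384496689, 0.1602611541748047), 20.602216720581055)
```

move_arm:
  offset:
    - [-0.1,0,1.5]
    - [0,0,1.5]
    - [0,0,1]
    - [0,0,0.5]
    - [0,0,0]
  twist:
    - [0,0,0]
    - [0,0,0]
    - [0,0,0]
    - [0,0,0]
    - [0,0,0]
  grip: [0.2,0.2,0.2,0.2,0.2]

```text
time: 6.55
ee_pos: [0.5099, -0.1249, 0.0972]
tcp_rot: [-179.9, 0.1, 20.6]
wrist_force: [-0.1, 0.2, -1.6]
opening: 0.0308
grasp_force: 35.5
```

move_arm:
  offset:
    - [0,0,0.2]
    - [0,0,0.2]
    - [0,0,0]
  twist:
    - [0,0,0]
    - [0,0,0]
    - [0,0,0]
  grip: [0.2,0.2,0.2]

```text
time: 6.85
ee_pos: [0.5106, -0.125, 0.0944]
tcp_rot: [180.0, -0.0, 20.6]
wrist_force: [-0.4, 0.6, -1.8]
opening: 0.0307
grasp_force: 35.5
```

move_arm:
  offset:
    - [0,0,0.1]
    - [0,0,0.1]
    - [0,0,0]
  twist:
    - [0,0,0]
    - [0,0,0]
    - [0,0,0]
  grip: [0.2,0.2,0.2]

```text
time: 7.15
ee_pos: [0.5108, -0.125, 0.0935]
tcp_rot: [180.0, -0.1, 20.6]
wrist_force: [-3.0, 0.9, 6.8]
opening: 0.0308
grasp_force: 36.3
```

move_arm:
  offset:
    - [0,0,0]
    - [0,0,0]
    - [0,0,0]
    - [0,0,-1]
    - [0,0,-3]
  twist:
    - [0,0,0]
    - [0,0,0]
    - [0,0,0]
    - [0,0,0]
    - [0,0,0]
  grip: [0.65,0.65,0.65,0.65,0.65]

```text
time: 7.65
ee_pos: [0.5091, -0.1247, 0.1306]
tcp_rot: [-179.8, 0.2, 20.6]
wrist_force: [1.2, -0.5, 0.2]
opening: 0.0555
grasp_force: 0.0
```

move_arm:
  offset:
    - [0,0,-5]
    - [0,0,-4]
    - [0,0,-3]
    - [0,0,-3]
    - [0,0,-3]
  twist:
    - [0,0,0]
    - [0,0,-0.13]
    - [0,0,-0.13]
    - [0,0,-0.13]
    - [0,0,-0.12]
  grip: [1,1,1,1,1]

```text
time: 8.15
ee_pos: [0.5102, -0.125, 0.3144]
tcp_rot: [180.0, -0.0, 50.1]
wrist_force: [1.0, -0.5, -0.2]
opening: 0.0854
grasp_force: 0.0
```

```bash
python3 - <<'E'
from h import *
togo(.5314,.2691,.31,50)
c=viewer.camera("top");M=camT(c);P=cloud(c,M);tray(c,P)
circ(P,c,(.46,.56,-.18,-.06),(.09,.105),'sqcap')
cv2.imwrite("pics/t2.png",cv2.resize(c["color"][180:310,330:470,::-1],None,fx=4,fy=4))
E
```

```text
pos [ 0.5102 -0.125   0.3144] rpy [ 1.7995e+02 -2.0000e-02  5.0130e+01] togo tool cm [ 31.61 -23.64   0.44]
twist [ 0.001 -0.     0.002]
tray 145 ((0.48763954639434814, -0.13680090010166168), (0.10978148877620697, 0.06734558194875717), 19.26151466369629)
sqcap 166 z 0.0975 circ [ 0.5105 -0.1249] 0.016 rect ((0.5119183659553528, -0.12272144109010696), (0.02634017914533615, 0.03126441687345505), 51.917110443115234)
```

move_arm:
  offset:
    - [3.5,-2.6,0]
    - [3.5,-2.6,0]
    - [3.5,-2.6,0]
    - [3.5,-2.6,0]
    - [3.5,-2.6,0]
  twist:
    - [0,0,0]
    - [0,0,0]
    - [0,0,0]
    - [0,0,0]
    - [0,0,0]
  grip: [1,1,1,1,1]

```text
time: 8.7
ee_pos: [0.5237, 0.0942, 0.3129]
tcp_rot: [180.0, -0.0, 49.8]
wrist_force: [-0.1, 1.5, -0.4]
opening: 0.0852
grasp_force: 0.0
```

move_arm:
  offset:
    - [3.5,-2.6,0]
    - [3.5,-2.7,0]
    - [3.5,-2.7,0]
    - [3.5,-2.7,0]
    - [0,0,0]
  twist:
    - [0,0,0]
    - [0,0,0]
    - [0,0,0]
    - [0,0,0]
    - [0,0,0]
  grip: [1,1,1,1,1]

```text
time: 9.2
ee_pos: [0.532, 0.273, 0.3113]
tcp_rot: [-179.9, 0.0, 50.1]
wrist_force: [0.4, -0.5, 0.5]
opening: 0.0854
grasp_force: 0.0
```

```bash
python3 - <<'E'
from h import *
c,M,P=wrist("w5")
circ(P,c,(.47,.58,.2,.33),(.198,.212),'amber')
togo(.5314,.2691,.198,50)
circ(P,c,(.35,.46,.1,.33),(.14,.16),'handle')
E
```

```text
amber 1130 z 0.2034 circ [0.5312 0.269 ] 0.0168 rect ((0.5311808586120605, 0.2691560983657837), (0.032103560864925385, 0.03224954381585121), 49.65342712402344)
pos [0.5321 0.2709 0.3117] rpy [-1.7997e+02  5.0000e-02  5.0010e+01] togo tool cm [-0.17  0.06 11.37]
twist [-0.     0.001  0.   ]
handle 1022 z 0.1481 circ [0.4153 0.2174] 0.0588 rect ((0.4164516031742096, 0.2173118144273758), (0.1174425333738327, 0.01230867300182581), 86.70146179199219)
```

move_arm:
  offset:
    - [-0.1,0.05,3]
    - [0,0,3]
    - [0,0,3]
    - [0,0,2]
    - [0,0,0]
  twist:
    - [0,0,0]
    - [0,0,0]
    - [0,0,0]
    - [0,0,0]
    - [0,0,0]
  grip: [1,1,1,1,1]

```text
time: 9.75
ee_pos: [0.5313, 0.2658, 0.1999]
tcp_rot: [-179.9, 0.2, 49.8]
wrist_force: [0.4, -0.4, 0.1]
opening: 0.0853
grasp_force: 0.0
```

move_arm:
  offset:
    - [0,0,0]
    - [0,0,0]
  twist:
    - [0,0,0]
    - [0,0,0]
  grip: [1,1]

```text
time: 9.95
ee_pos: [0.5328, 0.2672, 0.2043]
tcp_rot: [179.9, -0.1, 49.8]
wrist_force: [-0.3, 0.2, -0.0]
opening: 0.0855
grasp_force: 0.0
```

move_arm:
  offset:
    - [0,-0.2,0.3]
    - [0,0,0]
    - [0,0,0]
  twist:
    - [0,0,0]
    - [0,0,0]
    - [0,0,0]
  grip: [1,1,1]

```text
time: 10.25
ee_pos: [0.5307, 0.2689, 0.1996]
tcp_rot: [180.0, -0.0, 49.8]
wrist_force: [0.3, -0.1, -0.4]
opening: 0.0854
grasp_force: 0.0
```

move_arm:
  offset:
    - [0,0,0]
    - [0,0,0]
    - [0,0,0]
    - [0,0,0]
    - [0,0,0]
  twist:
    - [0,0,0]
    - [0,0,0]
    - [0,0,0]
    - [0,0,0]
    - [0,0,0]
  grip: [0.2,0.2,0.2,0.2,0.2]
  force: 35

```text
time: 10.75
ee_pos: [0.5308, 0.2688, 0.1995]
tcp_rot: [180.0, -0.0, 49.8]
wrist_force: [0.1, -0.6, 0.9]
opening: 0.0308
grasp_force: 34.7
```

move_arm:
  offset:
    - [0,0,-2]
    - [0,0,-3]
    - [0,0,-3]
    - [0,0,-2]
    - [-3.9,2.3,0]
  twist:
    - [0,0,0]
    - [0,0,0]
    - [0,0,0]
    - [0,0,0]
    - [0,0,0]
  grip: [0.2,0.2,0.2,0.2,0.2]

```text
time: 11.25
ee_pos: [0.5244, 0.227, 0.3007]
tcp_rot: [180.0, -0.2, 50.1]
wrist_force: [0.5, -1.6, -2.1]
opening: 0.0308
grasp_force: 35.0
```

move_arm:
  offset:
    - [-4,2.4,0]
    - [-4,2.4,0]
    - [-4,2.4,0]
    - [-4,2.4,0]
    - [-4,2.4,0]
  twist:
    - [0,0,0]
    - [0,0,0]
    - [0,0,0]
    - [0,0,0]
    - [0,0,0]
  grip: [0.2,0.2,0.2,0.2,0.2]

```text
time: 11.75
ee_pos: [0.4851, -0.0078, 0.2992]
tcp_rot: [180.0, -0.0, 49.9]
wrist_force: [1.3, 0.3, -0.0]
opening: 0.0308
grasp_force: 35.0
```

move_arm:
  offset:
    - [-4,2.4,0]
    - [-4,2.4,0]
    - [-3.9,2.3,0]
    - [0,0,0]
    - [0,0,0]
  twist:
    - [0,0,0]
    - [0,0,0]
    - [0,0,0]
    - [0,0,0.13]
    - [0,0,0.13]
  grip: [0.2,0.2,0.2,0.2,0.2]

```text
time: 12.25
ee_pos: [0.4629, -0.1444, 0.2991]
tcp_rot: [-180.0, 0.0, 34.5]
wrist_force: [-0.0, -0.5, -1.7]
opening: 0.0309
grasp_force: 35.0
```

move_arm:
  offset:
    - [0,0,3]
    - [0,0,3]
    - [0,0,3]
    - [0,0,0]
    - [0,0,0]
  twist:
    - [0,0,0.13]
    - [0,0,0.12]
    - [0,0,0]
    - [0,0,0]
    - [0,0,0]
  grip: [0.2,0.2,0.2,0.2,0.2]

```text
time: 12.75
ee_pos: [0.4632, -0.1428, 0.2099]
tcp_rot: [-180.0, 0.0, 20.6]
wrist_force: [0.3, 0.4, -0.7]
opening: 0.0309
grasp_force: 35.1
```

```bash
python3 - <<'E'
from h import *
c,M,P=wrist("w6"); tray(c,P)
circ(P,c,(.46,.56,-.18,-.06),(.09,.105),'sqcap')
togo(.4635,-.1426,.145,20.5)
E
```

```text
tray 1968 ((0.503774881362915, -0.18051587045192719), (0.11011090874671936, 0.1599111557006836), 20.58358383178711)
sqcap 1270 z 0.0974 circ [ 0.5102 -0.1246] 0.0166 rect ((0.5103963613510132, -0.12464852631092072), (0.03195344656705856, 0.03178500384092331), 65.04768371582031)
pos [ 0.4637 -0.1429  0.2108] rpy [ 1.7995e+02 -6.0000e-02  2.0640e+01] togo tool cm [-0.01 -0.04  6.58]
twist [ 0.001 -0.001  0.002]
```

View pics/w6.png

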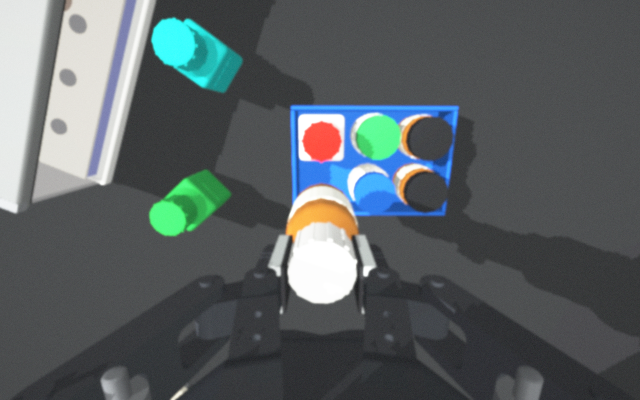

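The square bottle stands straight in its place with its cap at (322,138). The amber bottle (cap 322,265) hangs over the last empty place, at about (320,185).

move_arm:
  offset:
    - [0,0,2]
    - [0,0,3]
    - [0,0,2]
    - [0,0,1]
    - [0,0,0]
  twist:
    - [0,0,0]
    - [0,0,0]
    - [0,0,0]
    - [0,0,0]
    - [0,0,0]
  grip: [0.2,0.2,0.2,0.2,0.2]

```text
time: 13.3
ee_pos: [0.4635, -0.1429, 0.1296]
tcp_rot: [-180.0, 0.0, 20.6]
wrist_force: [-0.6, 0.8, -1.1]
opening: 0.0312
grasp_force: 35.1
```

move_arm:
  offset:
    - [0,0,1]
    - [0,0,1]
    - [0,0,0.5]
    - [0,0,0.5]
    - [0,0,0]
  twist:
    - [0,0,0]
    - [0,0,0]
    - [0,0,0]
    - [0,0,0]
    - [0,0,0]
  grip: [0.2,0.2,0.2,0.2,0.2]

```text
time: 13.8
ee_pos: [0.4631, -0.1428, 0.0986]
tcp_rot: [-180.0, 0.0, 20.6]
wrist_force: [-1.0, -0.3, -1.3]
opening: 0.0309
grasp_force: 35.1
```

move_arm:
  offset:
    - [0,0,0.2]
    - [0,0,0.2]
    - [0,0,0.1]
    - [0,0,0]
  twist:
    - [0,0,0]
    - [0,0,0]
    - [0,0,0]
    - [0,0,0]
  grip: [0.2,0.2,0.2,0.2]

```text
time: 14.2
ee_pos: [0.4633, -0.1428, 0.0942]
tcp_rot: [-180.0, 0.0, 20.6]
wrist_force: [-1.0, 0.4, -0.4]
opening: 0.0308
grasp_force: 35.1
```

move_arm:
  offset:
    - [0,0,0.1]
    - [0,0,0]
    - [0,0,0]
  twist:
    - [0,0,0]
    - [0,0,0]
    - [0,0,0]
  grip: [0.2,0.2,0.2]

```text
time: 14.5
ee_pos: [0.4635, -0.1429, 0.0934]
tcp_rot: [180.0, -0.0, 20.6]
wrist_force: [-0.3, 0.1, 0.3]
opening: 0.031
grasp_force: 35.2
```

move_arm:
  offset:
    - [0,0,0.1]
    - [0,0,0]
    - [0,0,0]
    - [0,0,0]
    - [0,0,0]
  twist:
    - [0,0,0]
    - [0,0,0]
    - [0,0,0]
    - [0,0,0]
    - [0,0,0]
  grip: [0.2,0.2,0.65,0.65,0.65]

```text
time: 15.0
ee_pos: [0.4633, -0.1428, 0.0921]
tcp_rot: [-180.0, 0.0, 20.6]
wrist_force: [-0.6, 0.2, -0.8]
opening: 0.0558
grasp_force: 0.0
```

move_arm:
  offset:
    - [0,0,-1]
    - [0,0,-3]
    - [0,0,-4]
    - [0,0,-4]
    - [0,0,-3]
  twist:
    - [0,0,0]
    - [0,0,0]
    - [0,0,0]
    - [0,0,-0.12]
    - [0,0,-0.13]
  grip: [0.65,0.65,0.65,0.7,0.7]

```text
time: 15.5
ee_pos: [0.4635, -0.1429, 0.2456]
tcp_rot: [179.9, -0.1, 35.2]
wrist_force: [0.1, 0.3, -0.6]
opening: 0.0597
grasp_force: 0.0
```

```bash
python3 - <<'E'
from h import *
c,M,P=wrist("w7")
circ(P,c,(.46,.56,-.16,-.06),(.09,.105),'both caps')
m=(P[...,2]>.09)&(P[...,2]<.105)&(c["depth"]>0)&(P[...,1]<-.08)&(P[...,1]>-.2)&(P[...,0]>.4)&(P[...,0]<.56)
k,l,s,_=cv2.connectedComponentsWithStats(m.astype(np.uint8))
for i in range(1,k):
    if s[i,4]>100: print(s[i,4],P[l==i].mean(0).round(4))
togo(.4167,.2176,.26,86.7)
c=viewer.camera("top");M=camT(c);P=cloud(c,M)
m=(P[...,2]>.09)&(P[...,2]<.105)&(c["depth"]>0)&(P[...,1]<-.08)&(P[...,1]>-.2)&(P[...,0]>.4)&(P[...,0]<.56)
k,l,s,_=cv2.connectedComponentsWithStats(m.astype(np.uint8))
for i in range(1,k):
    if s[i,4]>30: print(s[i,4],P[l==i].mean(0).round(4))
E
```

```text
both caps 1558 z 0.0974 circ [ 0.4926 -0.1371] 0.0379 rect ((0.4907633066177368, -0.13214702904224396), (0.07489899545907974, 0.03263355419039726), 21.786317825317383)
951 [ 0.5105 -0.1243  0.0973]
859 [ 0.4653 -0.1424  0.0972]
pos [ 0.4643 -0.1431  0.2499] rpy [179.65  -0.27  35.7 ] togo tool cm [ 17.19 -32.07  -1.13]
twist [ 0.008 -0.002 -0.89 ]
189 [ 0.5098 -0.1247  0.0971]
138 [ 0.4667 -0.1397  0.0973]
```

View pics/w7.png

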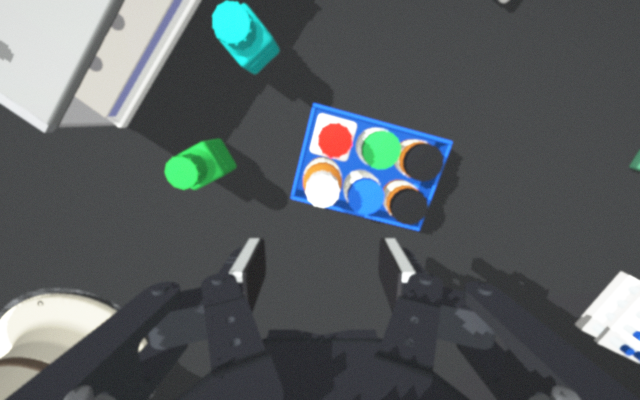

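Both bottles stand in the tray (caps at (335,140) and (322,188)), with their tops level at z = 0.097, so both are down on the floor. Next is the handle.

move_arm:
  offset:
    - [0,0,-1]
    - [0,0,0]
    - [0,0,0]
    - [0,0,0]
    - [0,0,0]
  twist:
    - [0,0,-0.13]
    - [0,0,-0.13]
    - [0,0,-0.13]
    - [0,0,-0.13]
    - [0,0,-0.13]
  grip: [0.7,0.7,0.7,0.7,0.7]

```text
time: 16.1
ee_pos: [0.4632, -0.1428, 0.2521]
tcp_rot: [-180.0, -0.0, 72.4]
wrist_force: [-0.7, 0.6, -0.5]
opening: 0.06
grasp_force: 0.0
```

move_arm:
  offset:
    - [0,0,0]
    - [0,0,0]
    - [4,-0.7,0]
    - [4,-0.8,0]
    - [4,-0.8,0]
  twist:
    - [0,0,-0.13]
    - [0,0,-0.12]
    - [0,0,0]
    - [0,0,0]
    - [0,0,0]
  grip: [0.7,0.7,0.7,0.7,0.7]

```text
time: 16.6
ee_pos: [0.4472, -0.0206, 0.252]
tcp_rot: [-180.0, -0.0, 86.4]
wrist_force: [1.0, 0.3, 0.3]
opening: 0.0598
grasp_force: 0.0
```

move_arm:
  offset:
    - [4,-0.8,0]
    - [4,-0.8,0]
    - [4,-0.8,0]
    - [4,-0.8,0]
    - [4,-0.8,0]
  twist:
    - [0,0,0]
    - [0,0,0]
    - [0,0,0]
    - [0,0,0]
    - [0,0,0]
  grip: [0.7,0.7,0.7,0.7,0.7]

```text
time: 17.1
ee_pos: [0.4193, 0.182, 0.2523]
tcp_rot: [180.0, -0.0, 86.4]
wrist_force: [1.2, -0.8, 0.2]
opening: 0.0597
grasp_force: 0.0
```

move_arm:
  offset:
    - [3.5,-0.7,0]
    - [0,0,0]
    - [0,0,0]
    - [0,0,0]
  twist:
    - [0,0,0]
    - [0,0,0]
    - [0,0,0]
    - [0,0,0]
  grip: [0.7,0.7,0.7,0.7]

```text
time: 17.5
ee_pos: [0.4152, 0.2151, 0.2522]
tcp_rot: [-180.0, 0.0, 86.5]
wrist_force: [0.4, -1.1, -0.6]
opening: 0.06
grasp_force: 0.0
```

```bash
python3 - <<'E'
from h import *
c,M,P=wrist("w8")
circ(P,c,(.37,.45,.1,.33),(.14,.16),'handle')
togo(.4167,.2176,.147,86.7)
E
```

```text
handle 1905 z 0.1483 circ [0.4176 0.2177] 0.0593 rect ((0.41628241539001465, 0.217734232544899), (0.11838232725858688, 0.011836312711238861), 86.8750228881836)
pos [0.4153 0.2149 0.2523] rpy [1.800e+02 1.000e-02 8.642e+01] togo tool cm [ 0.28  0.13 10.53]
twist [ 0.     0.    -0.005]
```

move_arm:
  offset:
    - [0.25,0.12,3]
    - [0,0,3]
    - [0,0,2.5]
    - [0,0,1]
    - [0,0,0]
  twist:
    - [0,0,-0.005]
    - [0,0,0]
    - [0,0,0]
    - [0,0,0]
    - [0,0,0]
  grip: [0.7,0.7,0.7,0.7,0.7]

```text
time: 18.05
ee_pos: [0.4162, 0.2172, 0.1564]
tcp_rot: [-179.9, 0.1, 86.7]
wrist_force: [0.9, 0.0, 0.5]
opening: 0.0599
grasp_force: 0.0
```

move_arm:
  offset:
    - [0,0,0.5]
    - [0,0,0.5]
    - [0,0,0]
    - [0,0,0]
  twist:
    - [0,0,0]
    - [0,0,0]
    - [0,0,0]
    - [0,0,0]
  grip: [0.7,0.7,0.7,0.7]

```text
time: 18.45
ee_pos: [0.4166, 0.2183, 0.1477]
tcp_rot: [180.0, -0.0, 86.8]
wrist_force: [0.1, 0.3, 0.0]
opening: 0.0598
grasp_force: 0.0
```

```bash
python3 - <<'E'
from h import *
togo(.4167,.2176,.147,86.7)
E
```

```text
pos [0.4166 0.2183 0.1477] rpy [ 1.7997e+02 -1.0000e-02  8.6790e+01] togo tool cm [-0.07  0.01  0.07]
twist [ 0.    -0.     0.002]
```

move_arm:
  offset:
    - [0,0,0]
    - [0,0,0]
    - [0,0,0]
    - [0,0,0]
    - [0,0,0]
  twist:
    - [0,0,0]
    - [0,0,0]
    - [0,0,0]
    - [0,0,0]
    - [0,0,0]
  grip: [0,0,0,0,0]
  force: 90

```text
time: 18.95
ee_pos: [0.4167, 0.2182, 0.1476]
tcp_rot: [180.0, -0.0, 86.8]
wrist_force: [0.9, -0.5, 2.2]
opening: 0.0093
grasp_force: 87.8
```

move_arm:
  offset:
    - [0,0,0]
    - [0,0,0]
    - [0,0,0]
  twist:
    - [0,0,0]
    - [0,0,0]
    - [0,0,0]
  grip: [0,0,0]

```text
time: 19.25
ee_pos: [0.4167, 0.2182, 0.1476]
tcp_rot: [180.0, -0.0, 86.8]
wrist_force: [0.4, -0.5, 4.8]
opening: 0.009
grasp_force: 87.9
```

```bash
python3 - <<'E'
from h import *
c,M,P=wrist("w9"); 
cv2.imwrite("pics/w9.png",cv2.resize(c["color"][170:400,190:450,::-1],None,fx=2.5,fy=2.5))
print(bot.get_obs()["opening"],bot.get_obs()["wrist_force"],bot.get_obs()["torque"])
E
```

```text
0.008996958509717119 [ 0.58847622 -0.91524874  5.14092673] [-0.14339778 -0.10863348 -0.01238397]
```

View pics/w9.png

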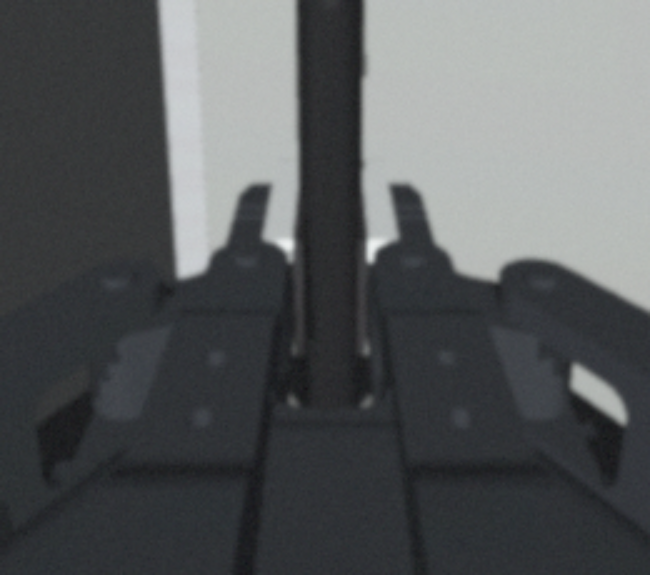

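The bar (centre column of the crop) runs between both pads, so the grasp holds it. I'll pull along the hinge arc in small steps.

move_arm:
  offset:
    - [0,0.03,-0.12]
    - [0,0.03,-0.12]
    - [0,0,0]
  twist:
    - [0.006,0,0]
    - [0.006,0,0]
    - [0,0,0]
  grip: [0,0,0]

```text
time: 19.6
ee_pos: [0.4168, 0.2182, 0.1483]
tcp_rot: [-179.2, 0.0, 86.8]
wrist_force: [3.7, 2.9, -11.5]
opening: 0.009
grasp_force: 88.1
```

move_arm:
  offset:
    - [0,0.03,-0.12]
    - [0,0.03,-0.12]
    - [0,0,0]
  twist:
    - [0.006,0,0]
    - [0.006,0,0]
    - [0,0,0]
  grip: [0,0,0]

```text
time: 19.9
ee_pos: [0.4175, 0.2181, 0.151]
tcp_rot: [-178.5, 0.0, 86.8]
wrist_force: [2.7, 2.7, -9.6]
opening: 0.0093
grasp_force: 88.6
```

move_arm:
  offset:
    - [0,0.03,-0.12]
    - [0,0.03,-0.12]
    - [0,0,0]
  twist:
    - [0.006,0,0]
    - [0.006,0,0]
    - [0,0,0]
  grip: [0,0,0]

```text
time: 20.2
ee_pos: [0.4185, 0.2181, 0.1547]
tcp_rot: [-177.9, -0.0, 86.8]
wrist_force: [1.0, 1.1, 1.0]
opening: 0.0088
grasp_force: 89.8
```

move_arm:
  offset:
    - [0,0.03,-0.12]
    - [0,0.03,-0.12]
    - [0,0,0]
  twist:
    - [0.006,0,0]
    - [0.006,0,0]
    - [0,0,0]
  grip: [0,0,0]

```text
time: 20.5
ee_pos: [0.4192, 0.2181, 0.1572]
tcp_rot: [-177.2, -0.0, 86.8]
wrist_force: [0.1, 1.5, -2.5]
opening: 0.0091
grasp_force: 89.2
```

```bash
cat >> h.py <<'E'
def lid():
    # lid plane slope from the top and scene cameras, in box frame (x axis yaw -3.2)
    a=np.radians(-3.2); ex=np.array([np.cos(a),np.sin(a)]); ey=np.array([-ex[1],ex[0]]); hg=np.array([.4167,.2177])+.209*ex
    for n in ["top","scene"]:
        c=viewer.camera(n); P=cloud(c,camT(c)); q=P[...,:2]-hg; u=q@ex; v=q@ey
        m=(c["depth"]>0)&(u<-.02)&(u>-.235)&(abs(v)<.12)&(P[...,2]>.1)&(P[...,2]<.109+.012-u*.25)
        for _ in range(6):
            A=np.c_[u[m],np.ones(m.sum())]; k=np.linalg.lstsq(A,P[...,2][m],rcond=None)[0]
            m=m&(abs(P[...,2]-k[0]*u-k[1])<.004)
        print(n,m.sum(),'lid angle',-np.arctan(k[0]).round(4),'z hinge',k[1].round(4))
E
python3 - <<'E'
from h import *
lid()
E
```

```text
top 9097 lid angle 0.0506 z hinge 0.1086
scene 9178 lid angle 0.049 z hinge 0.1097
```

move_arm:
  offset:
    - [0,0.06,-0.25]
    - [0,0.06,-0.25]
    - [0,0.06,-0.25]
    - [0,0,0]
  twist:
    - [0.012,0,0]
    - [0.012,0,0]
    - [0.012,0,0]
    - [0,0,0]
  grip: [0,0,0,0]

```text
time: 21.0
ee_pos: [0.4214, 0.2179, 0.1644]
tcp_rot: [-175.1, -0.0, 86.8]
wrist_force: [-2.2, 2.6, -1.7]
opening: 0.0094
grasp_force: 89.3
```

move_arm:
  offset:
    - [0,0.06,-0.25]
    - [0,0.06,-0.25]
    - [0,0.06,-0.25]
    - [0,0,0]
    - [0,0,0]
  twist:
    - [0.012,0,0]
    - [0.012,0,0]
    - [0.012,0,0]
    - [0,0,0]
    - [0,0,0]
  grip: [0,0,0,0,0]

```text
time: 21.5
ee_pos: [0.4238, 0.2178, 0.1715]
tcp_rot: [-173.1, 0.0, 86.8]
wrist_force: [-1.1, 2.5, -2.3]
opening: 0.009
grasp_force: 89.3
```

```bash
python3 - <<'E'
from h import *
lid(); o=bot.get_obs(); print(o["ee_pos"],o["wrist_force"],o["opening"])
c=viewer.camera("scene"); cv2.imwrite("pics/s9.png",c["color"][:,:,::-1])
E
```

```text
top 8886 lid angle 0.1183 z hinge 0.1088
scene 10297 lid angle 0.1172 z hinge 0.1099
[0.4237703  0.21779293 0.1714206 ] [-1.64852291  2.36908294 -3.65990191] 0.00889273330321575
```

View pics/s9.png

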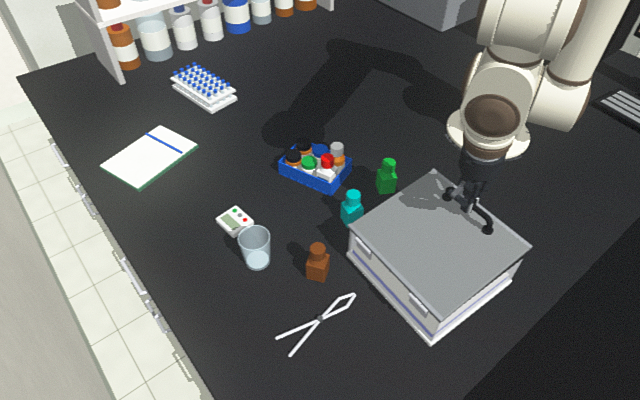

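The lid is ajar at about 0.118 rad (29 mm) and held at the handle (470,205). Both bottles are in the tray (315,165), and the other things stand as before, so I'm handing in.

```bash
python3 -c "
from h import *
print(bot.job_done())"
```

```text
the job is handed in; nothing more can be done
None
```

Both bottles stand upright on the tray floor, and the lid's seal has let go. The arm is still holding the lid about 29 mm open at the front edge, and the job is handed in.

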